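# Bolt the carving-tool chest shut

### The arm

A 7-joint arm with a two-finger parallel gripper is mounted at the origin on the work surface. World frame = base frame: x ahead of the robot, y to its left, z up, the work surface at z = 0. Lengths are in mm, angles in rad, forces in N, time in s.
With the tool pointing down it reaches from about 400 to 875 mm from the base axis. Payload 4.4 kg.
Tool frame: the origin (TCP) lies at the very end of the fingers, on their centre line; the grasp point (between the pads) lies 19 mm behind it; z points along the fingers, x is the direction in which the jaws open and shut, and the axes are right-handed (so a half turn about z gives the same grasp; the last joint's range is limited). The gripper opens to 85 mm and grips with 20 to 120 N. Pads are 22 mm wide; open, the fingers measure 114 mm over their backs; the gripper's body (76 mm by 85 mm) begins 54 mm behind the grasp point. The pads swing forward as they close: fully open they stand 13 mm farther back than shut.
Start: joints at [-0.066, 0.628, 0.038, 1.517, -0.027, 0.996, -0.02], TCP at [650.014, 0.027, 231.313] pointing down, gripper open.
Joint ranges: [-3.06, 3.06], [-0.37, 2.12], [-1.25, 1.32], [0.18, 2.47], [-1.1, 4.24], [0.23, 1.98], [-2.94, 2.94]. Speed limits (rad/s): [2.57, 2.57, 3.14, 3.14, 3.14, 3.14, 3.14].

### API

Orientations are given as [roll, pitch, yaw] about the fixed x, y, z axes, in that order (R = Rz(yaw) Ry(pitch) Rx(roll)).
In Python, from cell import telemetry, get_image, get_calibration, ctrl gives the robot as it stands. The module is installed in compiled form; this text tells all that it offers.
- The arm moves only by the tool arm_command, never from a script. Its arguments are lists of equal length, an entry for each row: "rot": the turn, a rotation vector about the world's x, y, z in degrees, a list of three; "slide": the shift along the world's x, y, z in mm, a list of three; "gripper": the finger opening in mm, from 0 to 85.4. A call has 1 to 5 rows; each row shifts and turns the pose as measured when the row begins; what a row does not reach is not made up. A row lasts 1/12 s, in which the tool goes at most 41.7 mm and 7.16 degrees, less where a joint would pass 70% of its speed; a pose out of reach is approached as far as the arm can. A call with a gripper value outside its range is refused whole. The fingers move at their own pace and stop on an object; the grip force is fixed at half the most. Time passes only in rows, so rows that do not move let the fingers close. It gives the time, the measured TCP pose, the force and the opening at its end, in the units of the state.
- telemetry.read_state(): the state, without advancing time (a new reading comes with each control period).
- get_image(name): name is "scene" or "side" or "wrist"; returns (picture, depth): 480x640x3 uint8, red, green, blue; 480x640 float32, mm along the optical axis (not along the pixel's ray), 0 where there is no reading.
- get_calibration(name): a dict with "fx", "fy", "cx", "cy" (pixels), "xyz" and "attitude" of the camera in the world. Camera axes: x right, y up, looking along -z (the intrinsics and any distortion apply to the point x, -y, -z); pixel columns grow to the right and rows downward; lengths in mm; the calibration is good to about 2 mm. The wrist camera is an equidistant fisheye: a pixel r from the principal point sees the ray r / f radians off the axis. A picture is of the moment at which its call begins: read the wrist's pose just before it. get_calibration takes no time and is no camera call; for the wrist camera it gives the pose at the moment of the call.
- ctrl.finish_job(): hands the job in, once; it reports no verdict.
The state is a dict: "clock": time; "qpos": joint angles; "qd": joint speeds; "tau": joint torques, N m; "eef_pos": TCP position; "tool_rot": TCP orientation; "force": force on the tool from outside, world axes, zero at the start; "torque": the same for the moment, N m; "width": finger opening in mm.
Only numpy, scipy, OpenCV 4.12 (cv2) and the standard library are available. Lean on these libraries where they do the work, as an engineer would, in place of code of your own. Each camera call takes 0.05 s, during which the arm holds its last target.

### The job

Lock the wooden carving-tool chest at the end of the class: with one fingertip press its sprung catch plate down and keep it down while another fingertip pushes the bolt by its upright knob until the bolt is fully home through the keeper, then let the catch spring up again behind it and take the hand away. Only press and push; do not let the catch up while the bolt is part-way, do not shove or lift the chest, and leave the things lying on it and around it where they are.

Things in the scene. Friction and masses are not known exactly. Their poses are not given: they have to be found in the camera images.
- chest: Portable plywood tool chest standing loose on rubber feet, 260 (x) x 320 (y) x 95 mm high, 4 to 6 kg. Origin: centre of its underside; z up. Flat lid, top at z = 95 mm. A fixed rail 57 mm wide along its front (-x) edge carries the keeper; the lid behind it carries the bolt unit. To lock, the bolt slides along the chest's -x.
- keeper (a point): Steel keeper staple on the front rail, 26 mm wide, bridging the bolt's path; this point is the centre of its top, 24 mm above the lid, at chest x = -99 mm, y = -22 mm.
- bolt (a joint): Travel of the steel slide bolt (m): 0 withdrawn, 0.052 fully home (end stop), growing as it moves along the chest's -x. Starts withdrawn, between 0 and 0.007. Stays where it is left; about 2 N friction. With the catch up it cannot pass 0.010; with the catch down it slides freely; from 0.047 on the catch can spring up behind it and lock it.
- bolt_knob (a point): The bolt's upright steel knob, a cylinder 16 mm across (19 mm bead at its top) rising to 56 mm above the lid. This point: on its axis, 40 mm above the lid, chest y = -22 mm. A flat lug (8 mm wide, 30 to 36 mm above the lid) reaches 27 mm from it to the catch side (+y). Behind it (+x) and at its -y side nothing within 35 mm is higher than 20 mm above the lid.
- catch (a joint): How far the catch plate is pressed down, in m: 0 up (sprung), 0.009 at its bottom stop. Needs at least 0.007 to let the lug pass over its two teeth; about 3 N to start and 6.5 N at the bottom; springs up by itself when let go.
- catch_pad (a point): Sprung catch plate of ribbed steel beside the bolt, on its chest +y side: 110 mm long (x), 34 mm wide (y), two small teeth on the edge by the bolt. Goes straight down, level, wherever pressed. This point: centre of its top face, 36 mm above the lid when up, 27 when down, 47 mm in y from the bolt's axis. Long enough for a fingertip to slide along it with the bolt.
- eraser: White eraser 45 x 22 x 12 mm lying on the lid; leave alone. Origin: centre of its underside.
- tape_roll: Roll of tape, 68 mm across, 24 mm high, lying on the lid; leave alone. Origin: centre of its underside.
- sharpener: Metal pencil sharpener 34 x 26 x 16 mm lying on the lid; leave alone. Origin: centre of its underside.
- tray: Open cardboard tray with boxes in it, 240 x 170 x 55 mm, on the table at the robot's left; leave alone. Origin: centre of its underside.
- tin: Flat green pencil tin 200 x 75 x 24 mm on the table at the robot's right; leave alone. Origin: centre of its underside.
- pump_bottle: White pump bottle, 68 mm across, 192 mm high, on the table; leave alone. Origin: centre of its underside.
- brush_jar: Blue jar of pencils and brushes, 76 mm across, about 200 mm high, on the table; leave alone. Origin: centre of its underside.
- glue_bottle: Clear glue bottle with a nozzle, 62 mm across, 168 mm high, on the table; leave alone. Origin: centre of its underside.

How it is judged (in metres and radians):
On the way, in this order (a step that is already met when the one before it is completed fails the run):
1. the catch is pressed down while the bolt is still withdrawn (value of joint catch above 0.007 m and value of joint bolt below 0.013 m), for 0.1 s.
2. the bolt is fully home with the catch still held down (value of joint bolt above 0.047 m and value of joint catch above 0.006 m), for 0.1 s.
At the end, for the whole second after the job is handed in: The bolt is home (travel over 46 of 52 mm), the catch has sprung up behind it (less than 2 mm down), and the chest stands flat and still within 25 mm of where it was, with all other things within 30 mm of where they were (value of joint bolt above 0.046 m and value of joint catch below 0.002 m and linear speed of chest below 0.01 m/s and distance of chest from where it was at the start of the episode below 0.025 m and angle between chest's own z axis and vertical below 0.05 rad and distance of each of eraser, tape_roll, sharpener, tray, tin, pump_bottle, brush_jar, glue_bottle from where it was at the start of the episode below 0.03 m); the robot touches nothing.
It fails at once if the catch came up (less than 4 mm down) while the bolt was part-way (13 to 44 mm) (value of joint bolt between 0.013 and 0.044 m and value of joint catch below 0.004 m).
It fails at once if the chest was shoved (over 25 mm), turned, tipped or lifted (distance of chest from where it was at the start of the episode above 0.025 m or distance of keeper from where it was at the start of the episode above 0.035 m or angle between chest's own z axis and vertical above 0.1 rad or height (world z) of chest above 0.012 m).
It fails at once if a thing lying on the chest was moved over 30 mm, or lifted (distance of any of eraser, tape_roll, sharpener from where it was at the start of the episode above 0.03 m).
It fails at once if a thing standing on the table was moved over 30 mm, lifted or tipped (distance of any of tray, tin, pump_bottle, brush_jar, glue_bottle from where it was at the start of the episode above 0.03 m or angle between any of pump_bottle, brush_jar, glue_bottle's own z axis and vertical above 0.5 rad).
It also fails if it takes over 38 s, if anything falls off the work surface, if the arm or the gripper's body presses on something with over 40 N, if the wrist force passes 120 N, or if a joint passes its speed limit or range.

## Working session

There is one attempt and no reset: what is moved stays moved. The work goes in short steps, Python scripts to look and compute and a tool call to move; the robot and the scene stay as the last step left them, time stands still between calls to the robot, and variables do not carry over. Pictures are saved under pics/ and viewed, and the job is handed in when it is done.

Besides the shell and the picture viewer there is one more tool, called after "Request:" as name(argument=value, ...) on one line, values as JSON. arm_command: Moves the arm, as the interface text tells. Its arguments: {"type":"object","properties":{"rot":{"type":"array"},"slide":{"type":"array"},"gripper":{"type":"array"}},"required":["rot","slide","gripper"]}

```bash
mkdir -p pics; cat > h.py <<'E'
import numpy as np,cv2
from cell import telemetry,get_image,get_calibration,ctrl
from scipy.spatial.transform import Rotation as R
def cam(n):
    c=get_calibration(n); return c
E
python3 - <<'E'
from h import *
import pickle
s=telemetry.read_state()
print({k:np.round(v,3) for k,v in s.items()})
for n in ["scene","side","wrist"]:
    c=get_calibration(n); print(n,c)
    p,d=get_image(n); cv2.imwrite(f"pics/{n}0.png",p[:,:,::-1]); np.save(f"{n}0.npy",d)
    pickle.dump(c,open(f"{n}0.pkl","wb"))
E
```

```text
{'clock': np.float64(0.0), 'qpos': array([-0.066,  0.629,  0.038,  1.518, -0.027,  0.996, -0.02 ]), 'qd': array([ 0.001, -0.001,  0.001,  0.001, -0.001, -0.   , -0.001]), 'tau': array([-1.0000e-03, -5.6341e+01,  1.2260e+00, -1.9345e+01,  1.1000e-02,
        1.1000e-02, -0.0000e+00]), 'eef_pos': array([ 6.49374e+02, -1.00000e-03,  2.30398e+02]), 'tool_rot': array([ 3.142e+00,  2.000e-03, -0.000e+00]), 'force': array([-0.441,  0.302, -0.706]), 'torque': array([-0.021,  0.075,  0.015]), 'width': np.float64(85.614)}
scene {'fx': 568.8014419499791, 'fy': 568.8014419499791, 'cx': 324.80694453379255, 'cy': 239.020785619549, 'xyz': array([1070.86289955, -824.34286772,  963.97120589]), 'attitude': array([ 0.85967375, -0.00353803,  0.59330308])}
side {'fx': 433.1338886586623, 'fy': 433.1338886586623, 'cx': 324.60280059910383, 'cy': 237.02518653888757, 'xyz': array([ 36.46919646, 686.39295839, 751.04022237]), 'attitude': array([ 0.90321588, -0.01921239, -2.52477405])}
wrist {'fx': 371.64829954431775, 'fy': 371.64829954431775, 'cx': 320.19874297989224, 'cy': 238.71773475629328, 'xyz': array([649.80930736,  66.01849839, 372.46095738]), 'attitude': array([-0.26735611,  0.00068899,  0.00036316])}
```

View pics/scene0.png

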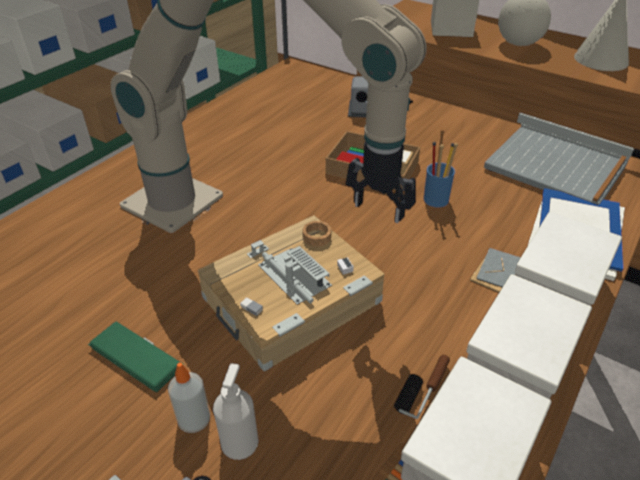

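View pics/side0.png

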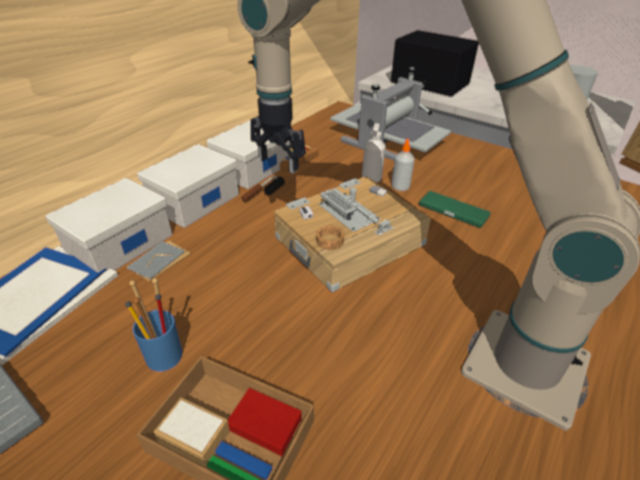

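View pics/wrist0.png

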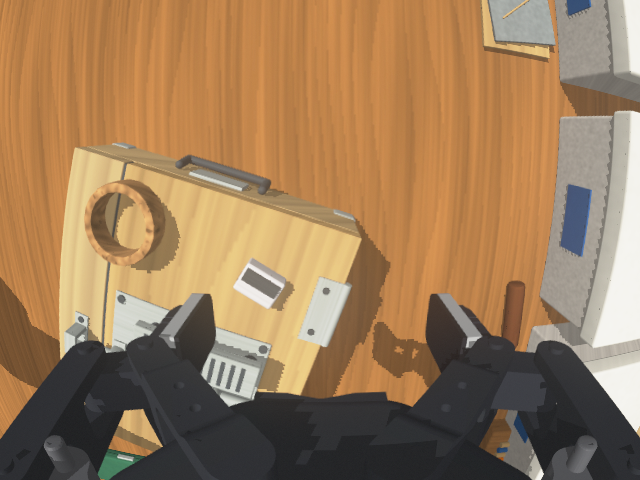

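```bash
python3 - <<'E'
import cv2
a=cv2.imread("pics/scene0.png")[205:375,185:395]
cv2.imwrite("pics/sc_crop.png",cv2.resize(a,None,fx=3.5,fy=3.5,interpolation=cv2.INTER_CUBIC))
a=cv2.imread("pics/side0.png")[170:295,265:435]
cv2.imwrite("pics/sd_crop.png",cv2.resize(a,None,fx=4.5,fy=4.5,interpolation=cv2.INTER_CUBIC))
E
```

```text
(no output)
```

View pics/sc_crop.png

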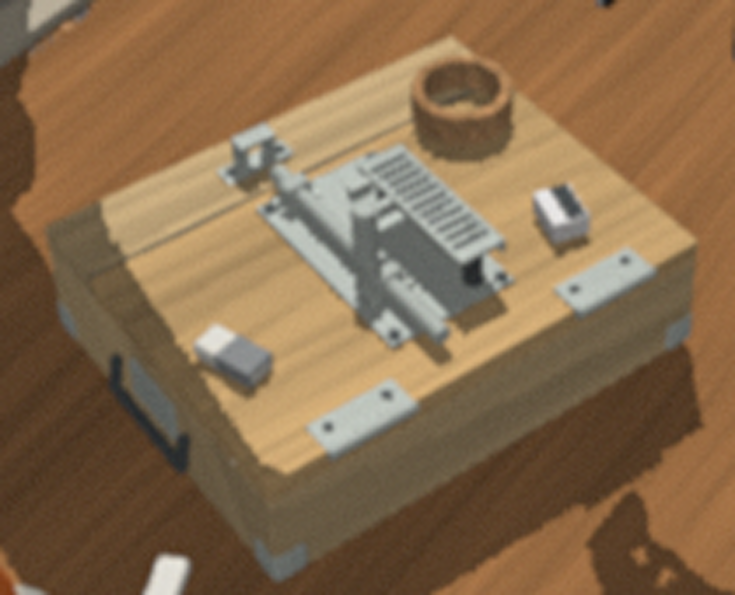

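View pics/sd_crop.png

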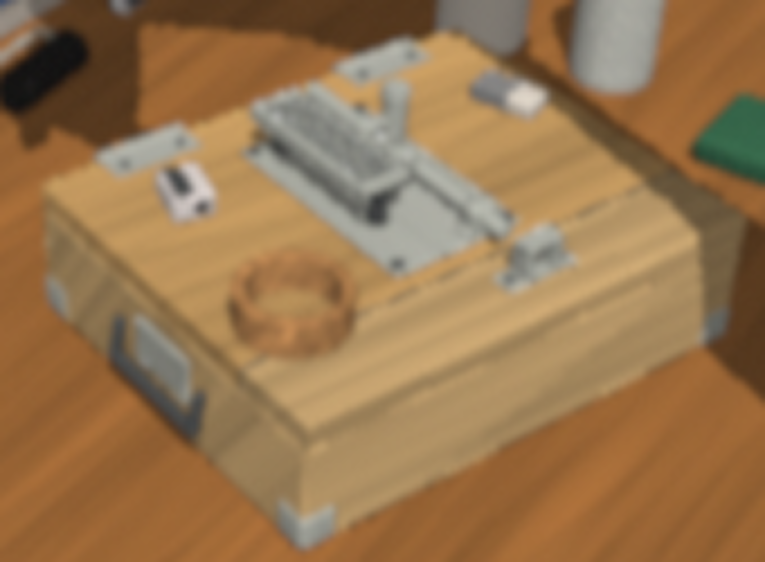

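```bash
cat >> h.py <<'E'
def cloud(c,d):
    v,u=np.mgrid[0:480,0:640]
    P=np.stack([(u-c['cx'])/c['fx']*d,-(v-c['cy'])/c['fy']*d,-d],-1)
    return P@R.from_euler('xyz',c['attitude']).as_matrix().T+c['xyz']
def ray(c,u,v,z):
    r=R.from_euler('xyz',c['attitude']).as_matrix()@np.array([(u-c['cx'])/c['fx'],-(v-c['cy'])/c['fy'],-1])
    return c['xyz']+r*(z-c['xyz'][2])/r[2]
E
python3 - <<'E'
from h import *
import pickle
S=pickle.load(open('scene0.pkl','rb'));D=pickle.load(open('side0.pkl','rb'))
for u,v in [(198.4,270.7),(265,339.5),(383.6,273.6),(313.6,215.9)]: print(ray(S,u,v,95).round(1))
for u,v in [(275.4,211),(334.5,266),(420,223.5),(366,177)]: print('side',ray(D,u,v,95).round(1))
for n,c in (('scene',S),('side',D)):
    P=cloud(c,np.load(n+'0.npy'))
    m=(P[...,2]>88)&(P[...,2]<102)&(abs(P[...,0]-570)<250)&(abs(P[...,1]+70)<260)
    q=P[m]; 
    lab=cv2.connectedComponentsWithStats(m.astype(np.uint8))
    i=1+np.argmax(lab[2][1:,4]); q=P[lab[1]==i]
    r=cv2.minAreaRect(q[:,:2].astype(np.float32)); print(n,r,np.median(q[:,2]))
    print(cv2.boxPoints(r).round(1))
E
```

```text
[ 339.5 -230.8   95. ]
[ 580.5 -299.4   95. ]
[680.6 -10.1  95. ]
[438.   70.3  95. ]
side [675.9 -12.7  95. ]
side [428.6  72.9  95. ]
side [ 343.8 -192.1   95. ]
side [ 575.9 -309.3   95. ]
scene ((508.8919982910156, -119.48545837402344), (324.137939453125, 272.1273498535156), 71.45149230957031) 94.44861059240816
[[ 328.3 -229.9]
 [ 586.3 -316.4]
 [ 689.4   -9.1]
 [ 431.5   77.4]]
side ((507.946533203125, -119.75041198730469), (323.52972412109375, 269.90966796875), 71.82499694824219) 96.1888264273399
[[ 329.3 -231.3]
 [ 585.7 -315.5]
 [ 686.6   -8.2]
 [ 430.2   76. ]]
```

```bash
python3 - <<'E'
from h import *
import pickle
th=np.radians(-18.4); ex=np.array([np.cos(th),np.sin(th)]); ey=np.array([-ex[1],ex[0]]); o=np.array([508.5,-119.6])
for n in ('scene','side'):
    c=pickle.load(open(n+'0.pkl','rb'))
    P=cloud(c,np.load(n+'0.npy')).reshape(-1,3)
    q=P[:,:2]-o; X=q@ex; Y=q@ey; Z=P[:,2]-95
    ins=(abs(X)<130)&(abs(Y)<160)
    def rep(t,m):
        m=m&ins
        if m.sum(): print(n,t,m.sum(),'X',np.percentile(X[m],[0,5,50,95,100]).round(1),'Y',np.percentile(Y[m],[0,5,50,95,100]).round(1),'Z',np.percentile(Z[m],[5,50,95]).round(1))
    rep('knob',(Z>43)&(Z<70)); rep('pad',(Z>31)&(Z<42)&(Y>5)&(Y<45)); rep('keeper',(Z>14)&(Z<32)&(X<-75))
    rep('lug+knob',(Z>26)&(Z<70)&(Y<5)&(Y>-40)&(X>-60))
    rep('rear',(Z>6)&(Z<70)&(X>60)); rep('other -y',(Z>6)&(Y<-50)); rep('tape',(Z>6)&(Y>55))
    for x0 in range(-70,80,10):
        rep(f'bolt{x0}',(X>=x0)&(X<x0+10)&(Z>4)&(Y<0)&(Y>-45))
E
```

```text
scene knob 62 X [21.9 22.5 31.2 36.3 36.8] Y [-32.4 -31.  -25.3 -18.3 -15. ] Z [45.2 52.7 56.4]
scene pad 582 X [-28.4 -19.   32.9  81.2  85. ] Y [ 5.1  8.1 23.  39.2 42.7] Z [32.5 35.3 37.8]
scene keeper 157 X [-108.5 -104.5  -87.8  -77.6  -75. ] Y [-37.  -33.9  96.9 135.2 144.7] Z [15.6 22.1 24.8]
scene lug+knob 185 X [-13.9  -9.6  29.4  35.4  36.9] Y [-32.4 -30.3 -18.8   2.4   4.8] Z [27.9 35.9 55.5]
scene rear 433 X [ 60.   61.5  76.  102.6 108.5] Y [-131.8  -29.    21.2  105.2  112.2] Z [ 8.3 16.5 36.8]
scene other -y 202 X [17.3 20.8 42.2 60.5 65.4] Y [-142.3 -139.  -127.6 -114.8 -110.5] Z [ 6.9 10.9 14. ]
scene tape 8748 X [-94.6 -25.4  87.9 127.3 130. ] Y [ 73.6  87.8 121.7 149.6 160. ] Z [ 21.3 455.1 556.5]
scene bolt-70 18 X [-69.6 -69.5 -66.  -62.3 -60.5] Y [-29.4 -28.8 -24.8 -19.9 -19.7] Z [10.7 15.7 17.8]
scene bolt-60 35 X [-59.2 -58.2 -52.7 -50.4 -50.2] Y [-43.1 -33.2 -24.4  -8.1  -0.2] Z [ 5.6 16.4 20.6]
scene bolt-50 52 X [-49.5 -49.2 -45.7 -41.6 -40.1] Y [-40.7 -36.  -26.2  -9.4  -1.3] Z [ 4.3 13.1 19.7]
scene bolt-40 22 X [-39.9 -39.7 -34.8 -30.1 -30.1] Y [-42.2 -3
[... 2623 characters left out ...]
2.4  -2.1] Z [ 5.  17.8 37.1]
side bolt10 43 X [11.7 14.8 17.9 19.8 19.8] Y [-43.8 -39.2 -21.1 -13.3  -1. ] Z [ 7.1 35.9 54.5]
side bolt20 59 X [20.1 20.3 23.4 28.3 29.1] Y [-44.7 -40.6 -16.8  -4.4  -1.4] Z [ 6.1 38.8 57.7]
side bolt30 6 X [30.2 30.6 32.5 37.1 37.6] Y [-44.1 -38.9 -18.4 -13.1 -12.6] Z [ 7.5 28.1 55. ]
side bolt40 1 X [42.2 42.2 42.2 42.2 42.2] Y [-17. -17. -17. -17. -17.] Z [12.3 12.3 12.3]
side bolt50 8 X [51.6 52.  56.9 59.5 59.9] Y [-29.  -27.6 -20.4 -17.1 -17.1] Z [12.4 17.6 19.7]
side bolt60 12 X [61.1 61.2 63.4 69.  69.8] Y [-24.9 -24.7 -18.7 -16.3 -15.7] Z [14.4 16.8 20.7]
side bolt70 14 X [70.8 71.9 76.1 79.6 79.9] Y [-43.8 -43.2 -21.3 -16.8 -15.9] Z [ 4.9 14.6 19.1]
```

Request:
arm_command(rot=[[0,0,7],[0,0,7],[0,0,7],[0,0,7],[0,0,7]], slide=[[-8,-14,0],[-8,-14,0],[-9,-14,0],[-9,-14,0],[-9,-14,0]], gripper=[34,34,34,34,34])

```text
clock: 0.57
eef_pos: [605.6, -65.7, 228.1]
tool_rot: [-3.138, 0.003, 0.629]
force: [-0.2, -0.6, -0.2]
width: 34.0
```

Request:
arm_command(rot=[[0,0,7],[0,0,7],[0,0,7],[0,0,7],[0,0,7]], slide=[[-8,-14,0],[-8,-14,0],[-9,-14,0],[-9,-14,0],[-9,-14,0]], gripper=[34,34,34,34,34])

```text
clock: 0.98
eef_pos: [559.0, -138.9, 226.6]
tool_rot: [-3.135, 0.005, 1.253]
force: [0.2, 0.2, -0.3]
width: 34.0
```

```bash
python3 - <<'E'
from h import *
s=telemetry.read_state();print(s['eef_pos'].round(1),s['tool_rot'].round(4),s['force'].round(2))
for n in ["scene","wrist"]:
    p,d=get_image(n)
    if n=="scene": p=cv2.resize(p[170:370,180:400],None,fx=3,fy=3,interpolation=cv2.INTER_CUBIC)
    cv2.imwrite(f"pics/{n}1.png",p[:,:,::-1])
E
```

```text
[ 559.  -138.9  226.6] [-3.1353  0.0045  1.2533] [ 0.23  0.21 -0.33]
```

View pics/scene1.png

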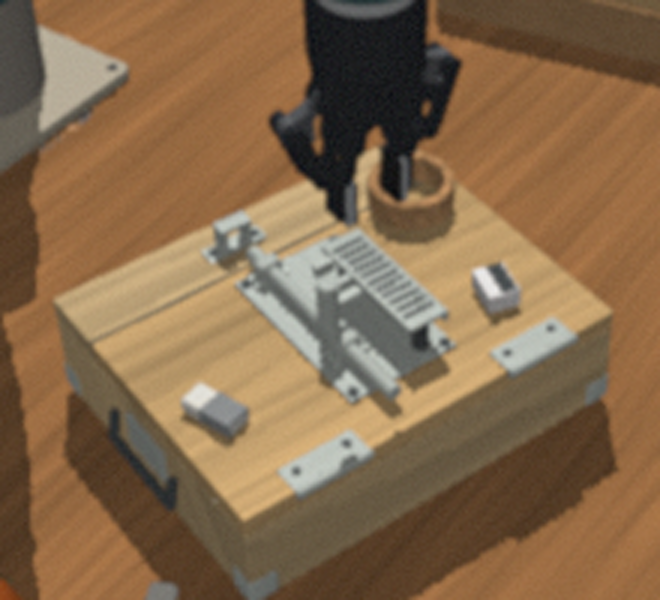

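View pics/wrist1.png

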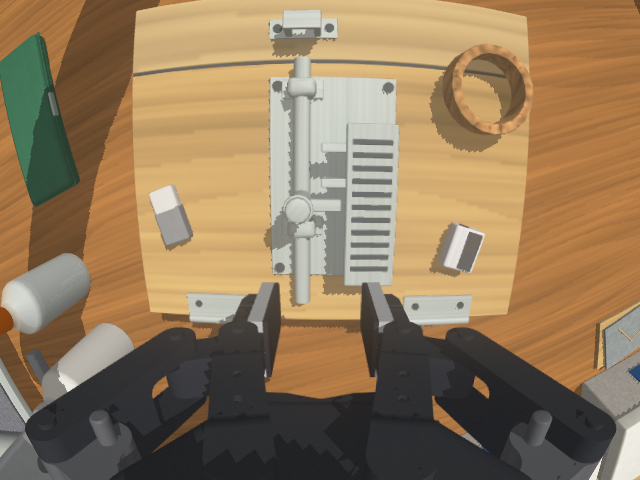

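```bash
python3 - <<'E'
from h import *
c=get_calibration('wrist');print(c['xyz'])
th=np.radians(-18.4); ex=np.array([np.cos(th),np.sin(th)]); ey=np.array([-ex[1],ex[0]]); o=np.array([508.5,-119.6])
M=R.from_euler('xyz',c['attitude']).as_matrix()
def fr(u,v,z):
    x,y=(u-c['cx']),(v-c['cy']); r=np.hypot(x,y);a=r/c['fx']
    d=M@np.array([np.sin(a)*x/r,-np.sin(a)*y/r,-np.cos(a)])
    p=c['xyz']+d*(z-c['xyz'][2])/d[2]; q=p[:2]-o; return p.round(1),(q@ex).round(1),(q@ey).round(1)
for t,a in dict(knob=(298,209,151),keeper=(302,20,119),pad1=(347,124,131),pad2=(398,125,131),pad3=(345,284,131),pad4=(391,285,131),lug=(340,205,131)).items(): print(t,fr(*a))
q=np.array([559,-138.9])-o; print(q@ex,q@ey)
E
```

```text
[ 495.77471584 -120.64603251  368.83353391]
knob (array([ 528.8, -147.3,  151. ]), np.float64(28.0), np.float64(-19.9))
keeper (array([ 410.8, -106.4,  119. ]), np.float64(-96.9), np.float64(-18.3))
pad1 (array([ 489.8, -102.4,  131. ]), np.float64(-23.2), np.float64(10.5))
pad2 (array([500.1, -71.2, 131. ]), np.float64(-23.3), np.float64(43.2))
pad3 (array([ 591.4, -136.7,  131. ]), np.float64(84.1), np.float64(10.0))
pad4 (array([ 602.8, -106.5,  131. ]), np.float64(85.3), np.float64(42.2))
lug (array([ 538.1, -123. ,  131. ]), np.float64(29.1), np.float64(6.1))
54.01026500112616 -2.3730306589101207
```

Request:
arm_command(rot=[[0,0,0],[0,0,0],[0,0,0],[0,0,0],[0,0,0]], slide=[[4,4,-20],[0,0,-20],[0,0,-20],[0,0,-15],[0,0,0]], gripper=[34,34,34,34,34])

```text
clock: 1.5
eef_pos: [565.0, -135.1, 150.1]
tool_rot: [-3.14, 0.003, 1.227]
force: [0.8, -0.2, -0.2]
width: 33.9
```

```bash
python3 - <<'E'
from h import *
s=telemetry.read_state();print(s['eef_pos'].round(1),s['tool_rot'].round(4),s['force'].round(2))
th=np.radians(-18.4); ex=np.array([np.cos(th),np.sin(th)]); ey=np.array([-ex[1],ex[0]]); o=np.array([508.5,-119.6])
q=s['eef_pos'][:2]-o;print(q@ex,q@ey)
for n in ["scene","wrist"]:
    p,d=get_image(n)
    if n=="scene": p=cv2.resize(p[170:370,180:400],None,fx=3,fy=3,interpolation=cv2.INTER_CUBIC)
    cv2.imwrite(f"pics/{n}2.png",p[:,:,::-1])
E
```

```text
[ 565.  -135.1  150.1] [-3.1398e+00  2.8000e-03  1.2270e+00] [ 0.76 -0.21 -0.16]
58.53637470494111 3.1048880789175954
```

View pics/scene2.png

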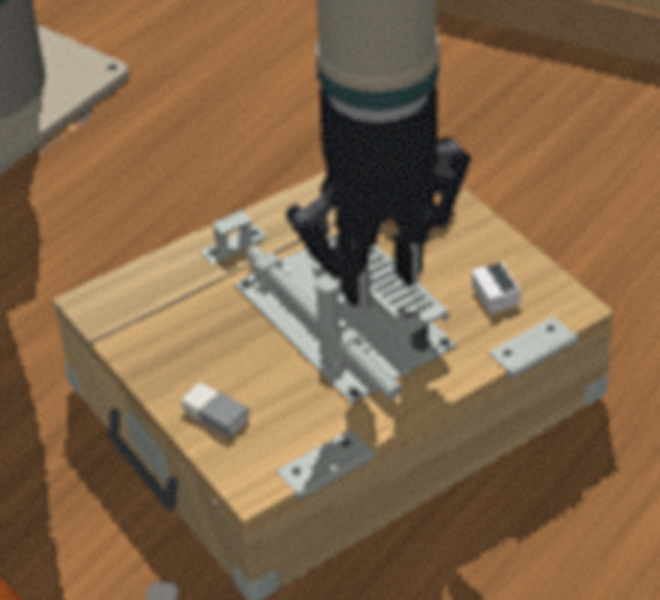

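View pics/wrist2.png

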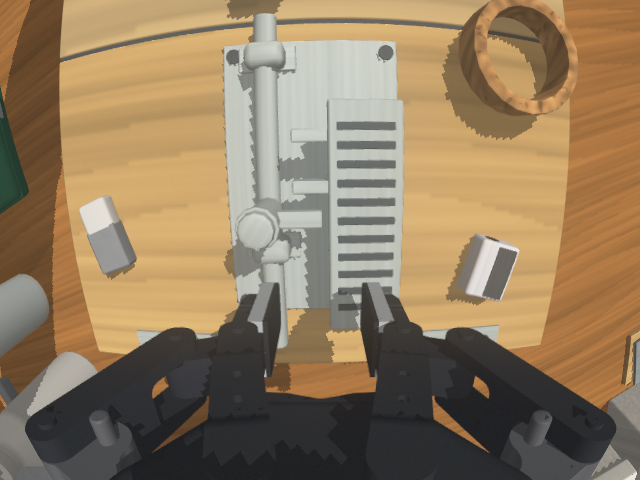

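Request:
arm_command(rot=[[0,0,1.3],[0,0,0],[0,0,0],[0,0,0]], slide=[[-1,0,-6],[0,0,-6],[0,0,-5],[0,0,0]], gripper=[34,34,34,34])

```text
clock: 1.93
eef_pos: [568.7, -134.4, 137.7]
tool_rot: [3.133, 0.001, 1.252]
force: [-0.6, 0.2, 0.2]
width: 34.1
```

Request:
arm_command(rot=[[0,0,0],[0,0,0],[0,0,0]], slide=[[-4,0,-4],[0,0,-3],[0,0,0]], gripper=[34,34,34])

```text
clock: 2.18
eef_pos: [564.8, -134.6, 130.7]
tool_rot: [3.131, 0.001, 1.251]
force: [1.0, 1.1, -0.4]
width: 34.1
```

Request:
arm_command(rot=[[0,0,0],[0,0,0],[0,0,0]], slide=[[0,0,-3],[0,0,-3],[0,0,0]], gripper=[34,34,34])

```text
clock: 2.43
eef_pos: [564.9, -134.7, 125.3]
tool_rot: [3.13, 0.001, 1.251]
force: [-1.1, 1.4, 3.8]
width: 34.1
```

Request:
arm_command(rot=[[0,0,0],[0,0,0],[0,0,0]], slide=[[0,0,-3],[0,0,-3],[0,0,0]], gripper=[34,34,34])

```text
clock: 2.68
eef_pos: [565.0, -134.6, 121.1]
tool_rot: [3.13, 0.001, 1.251]
force: [-2.5, -0.1, 5.7]
width: 33.9
```

Request:
arm_command(rot=[[0,0,0],[0,0,0],[0,0,0]], slide=[[0,0,-3],[0,0,-2],[0,0,0]], gripper=[34,34,34])

```text
clock: 2.93
eef_pos: [565.0, -134.7, 121.6]
tool_rot: [3.128, 0.003, 1.251]
force: [-1.9, 0.6, 5.5]
width: 33.7
```

```bash
python3 - <<'E'
from h import *
s=telemetry.read_state();print(s['eef_pos'].round(1),s['force'].round(2),s['torque'].round(2))
for n in ["scene","wrist"]:
    p,d=get_image(n)
    if n=="scene": p=cv2.resize(p[190:350,200:370],None,fx=4,fy=3.75,interpolation=cv2.INTER_CUBIC)
    cv2.imwrite(f"pics/{n}3.png",p[:,:,::-1])
E
```

```text
[ 565.  -134.7  121.6] [-1.94  0.6   5.53] [0.22 0.58 0.06]
```

View pics/scene3.png

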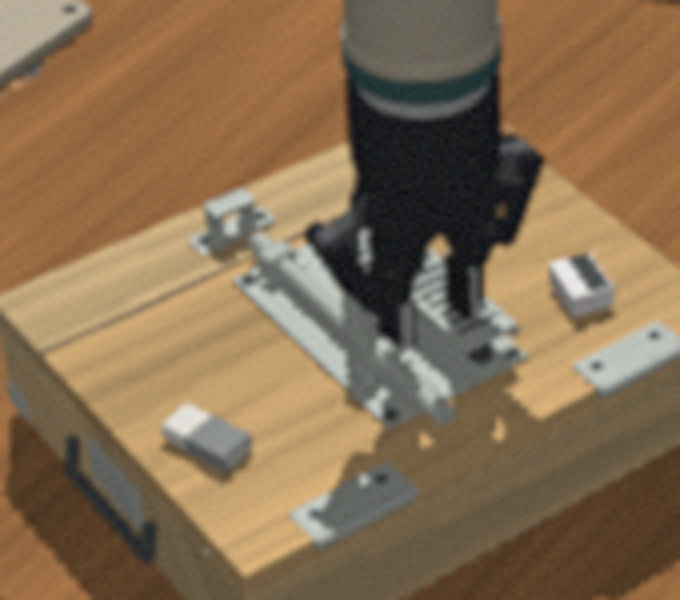

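View pics/wrist3.png

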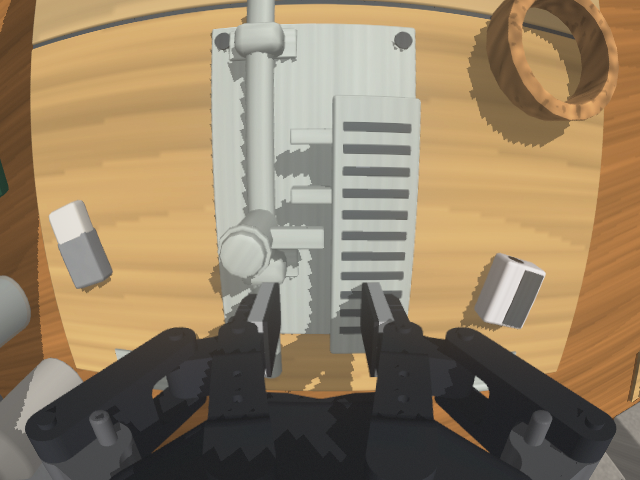

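Request:
arm_command(rot=[[0,0,0],[0,0,0]], slide=[[0,0,-4],[0,0,-4]], gripper=[34,34])

```text
clock: 3.2
eef_pos: [565.8, -134.5, 119.1]
tool_rot: [3.125, 0.004, 1.25]
force: [-13.3, -0.1, 43.8]
width: 34.2
```

```bash
python3 - <<'E'
from h import *
s=telemetry.read_state();print(s['eef_pos'].round(1),s['tool_rot'].round(3),s['force'].round(2),s['torque'].round(2))
E
```

```text
[ 565.8 -134.5  119.1] [3.125 0.004 1.25 ] [-13.28  -0.12  43.76] [1.05 2.61 0.28]
```

Request:
arm_command(rot=[[0,0,0],[0,0,0]], slide=[[0,0,-1.5],[-3,1,-1.5]], gripper=[34,34])

```text
clock: 3.37
eef_pos: [564.5, -134.4, 121.6]
tool_rot: [3.119, 0.005, 1.25]
force: [3.7, -2.8, 5.7]
width: 34.1
```

Request:
arm_command(rot=[[0,0,0],[0,0,0],[0,0,0]], slide=[[-1,0.3,-3],[-1,0.3,-3],[-1,0.3,-3]], gripper=[34,34,34])

```text
clock: 3.62
eef_pos: [565.2, -134.4, 120.1]
tool_rot: [3.108, 0.005, 1.249]
force: [-7.1, -0.2, 26.7]
width: 33.9
```

Request:
arm_command(rot=[[0.3,0.9,0],[0.3,0.9,0],[0.1,0.3,0]], slide=[[-3,1,-2.5],[-3,1,-2.5],[-3,1,-2.5]], gripper=[34,34,34])

```text
clock: 3.87
eef_pos: [564.6, -134.3, 120.8]
tool_rot: [3.126, 0.004, 1.248]
force: [1.0, -1.1, 11.5]
width: 34.1
```

Request:
arm_command(rot=[[0.1,0.4,0],[0.1,0.4,0],[0,0.2,0]], slide=[[-5,1.7,-2.5],[-5,1.7,-2.5],[-5,1.7,-2.5]], gripper=[34,34,34])

```text
clock: 4.12
eef_pos: [564.4, -134.3, 121.1]
tool_rot: [3.111, 0.003, 1.244]
force: [4.3, -3.2, 8.6]
width: 33.9
```

Request:
arm_command(rot=[[0.2,0.6,0],[0.1,0.4,0]], slide=[[-8,2.7,-2.5],[-8,2.7,-2.5]], gripper=[34,34])

```text
clock: 4.28
eef_pos: [559.5, -132.0, 121.2]
tool_rot: [3.105, 0.0, 1.242]
force: [5.6, -2.4, 7.6]
width: 33.6
```

Request:
arm_command(rot=[[0.3,0.9,0.2],[0.3,0.9,0.2]], slide=[[-8,2.7,-3],[-7,2.3,-3]], gripper=[34,34])

```text
clock: 4.45
eef_pos: [556.5, -130.5, 120.9]
tool_rot: [3.111, -0.003, 1.247]
force: [7.1, -3.8, 9.5]
width: 34.2
```

```bash
cat > look.py <<'E'
from h import *
import sys
i=sys.argv[1]
s=telemetry.read_state();print(s['eef_pos'].round(1),s['force'].round(2),s['torque'].round(2))
th=np.radians(-18.4); ex=np.array([np.cos(th),np.sin(th)]); ey=np.array([-ex[1],ex[0]]); o=np.array([508.5,-119.6])
q=s['eef_pos'][:2]-o;print(q@ex,q@ey)
p,d=get_image("wrist"); a=p[0:480,100:540]
q,d=get_image("scene"); b=cv2.resize(q[200:360,190:340],(450,480),interpolation=cv2.INTER_CUBIC)
cv2.imwrite(f"pics/l{i}.png",cv2.resize(np.hstack([a,b]),(800,432))[:,:,::-1])
E
python3 look.py 1
```

```text
[ 556.5 -130.5  120.9] [ 7.14 -3.81  9.46] [-0.65 -1.65 -0.15]
49.000720636061175 4.862782928546161
```

View pics/l1.png

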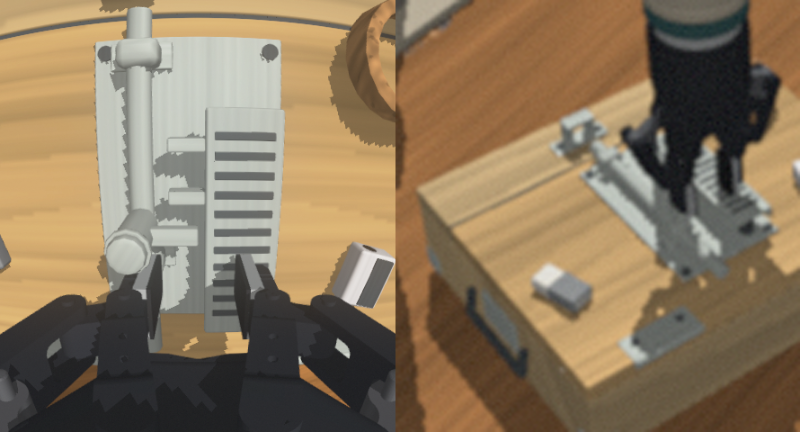

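Request:
arm_command(rot=[[0.3,0.9,0],[0.3,0.9,0]], slide=[[-9,2.6,-3],[-9,2.6,-3]], gripper=[34,34])

```text
clock: 4.72
eef_pos: [552.4, -128.9, 120.9]
tool_rot: [3.115, -0.008, 1.244]
force: [7.3, -3.2, 8.5]
width: 34.0
```

Request:
arm_command(rot=[[0.3,0.9,0],[0.3,0.9,0]], slide=[[-10,3,-4],[-10,3,-4]], gripper=[34,34])

```text
clock: 4.88
eef_pos: [550.5, -127.7, 120.7]
tool_rot: [3.11, -0.014, 1.241]
force: [9.3, -5.9, 13.3]
width: 34.2
```

Request:
arm_command(rot=[[0.3,0.9,0.3],[0.3,0.9,0.3],[0.3,0.9,0.3]], slide=[[-12,3,-3.5],[-12,3,-3.5],[-12,3,-3.5]], gripper=[34,34,34])

```text
clock: 5.13
eef_pos: [539.6, -123.6, 120.6]
tool_rot: [3.106, -0.024, 1.254]
force: [9.0, -3.2, 10.9]
width: 34.1
```

```bash
python3 look.py 2
```

```text
[ 539.6 -123.6  120.6] [ 8.96 -3.24 10.95] [-0.51 -1.9  -0.14]
30.797373471888488 6.033121284636735
```

View pics/l2.png

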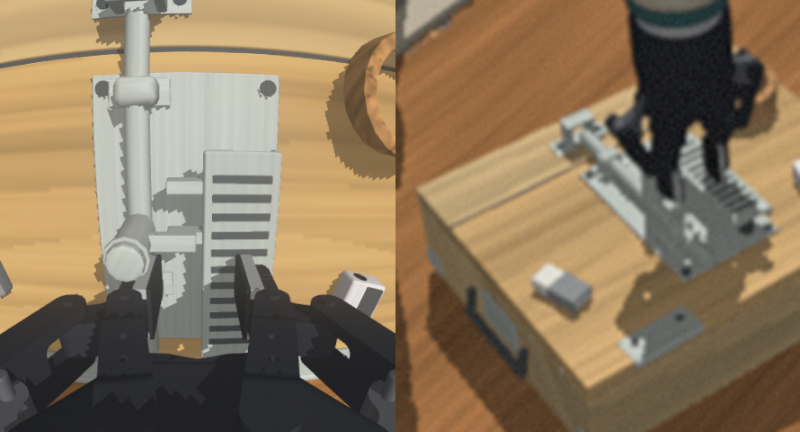

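Request:
arm_command(rot=[[-0.1,1.1,0],[-0.1,1.1,0],[-0.1,1.1,0]], slide=[[-12,2.5,-3.5],[-12,2.5,-3.5],[-12,2.5,-3.5]], gripper=[34,34,34])

```text
clock: 5.48
eef_pos: [530.2, -120.6, 120.8]
tool_rot: [3.104, -0.012, 1.25]
force: [9.9, -3.6, 9.8]
width: 34.1
```

Request:
arm_command(rot=[[-0.1,1.1,0],[-0.1,1.1,0],[-0.1,1.1,0],[-0.1,1.1,0]], slide=[[-12,2.5,-4],[-12,2.5,-4],[-12,2.5,-4],[-12,2.5,-4]], gripper=[34,34,34,34])

```text
clock: 5.82
eef_pos: [523.2, -117.9, 121.1]
tool_rot: [3.089, 0.002, 1.245]
force: [11.2, -3.7, 11.9]
width: 34.2
```

Request:
arm_command(rot=[[0.6,1.8,0],[0.6,1.8,0],[0.6,1.8,0]], slide=[[-13,3.5,-4],[-13,3.5,-4],[-13,3.5,-4]], gripper=[34,34,34])

```text
clock: 6.07
eef_pos: [513.4, -112.7, 120.7]
tool_rot: [3.128, -0.009, 1.242]
force: [10.6, -5.1, 13.2]
width: 34.3
```

```bash
python3 look.py 3
```

```text
[ 513.4 -112.7  120.7] [10.61 -5.12 13.22] [-0.74 -2.43 -0.15]
2.4118526205900825 8.123502541571588
```

View pics/l3.png

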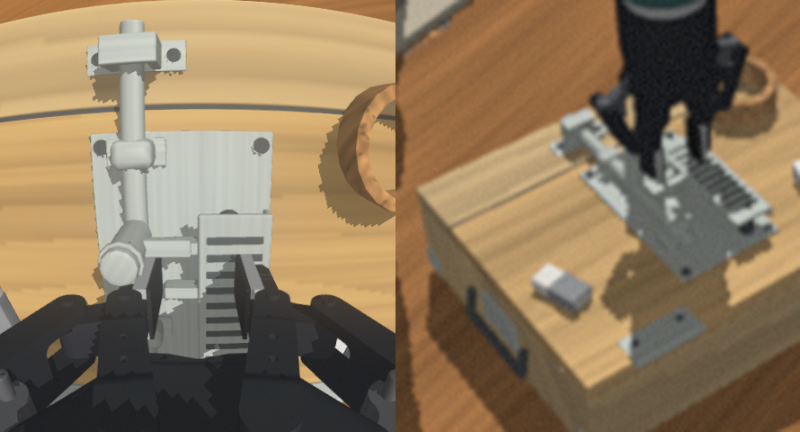

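Request:
arm_command(rot=[[0,1,0],[0,1,0]], slide=[[-13,-1,-4],[-13,-1,-4]], gripper=[34,34])

```text
clock: 6.33
eef_pos: [510.3, -112.2, 120.7]
tool_rot: [3.118, -0.015, 1.243]
force: [10.6, 5.4, 13.9]
width: 33.8
```

Request:
arm_command(rot=[[0,1,0],[0,1,0],[0,1,0]], slide=[[-15,0,-4],[-15,0,-4],[-15,0,-4]], gripper=[34,34,34])

```text
clock: 6.58
eef_pos: [505.4, -110.1, 121.5]
tool_rot: [3.089, -0.024, 1.25]
force: [22.0, -2.6, 0.6]
width: 33.9
```

```bash
python3 look.py 4
```

```text
[ 505.4 -110.1  121.5] [22.02 -2.56  0.59] [-0.36 -4.42  0.34]
-5.887755112897011 8.029390445552464
```

View pics/l4.png

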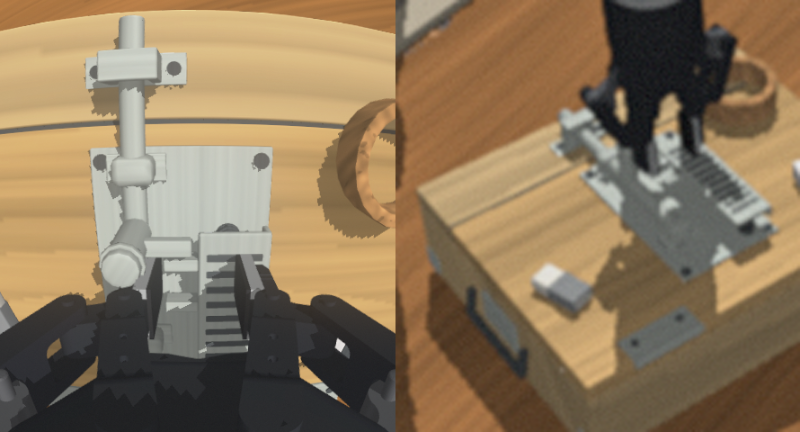

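Request:
arm_command(rot=[[0,0.5,0],[0,0.5,0],[0,0.5,0]], slide=[[-5,1.5,-5],[-3,1,-5],[-2,0.7,-5]], gripper=[34,34,34])

```text
clock: 6.93
eef_pos: [506.8, -109.5, 119.0]
tool_rot: [3.088, -0.016, 1.249]
force: [-15.6, 0.2, 60.5]
width: 33.9
```

```bash
python3 look.py 5
```

```text
[ 506.8 -109.5  119. ] [-15.63   0.18  60.46] [1.28 2.64 0.3 ]
-4.811968883030985 9.026655059517829
```

View pics/l5.png

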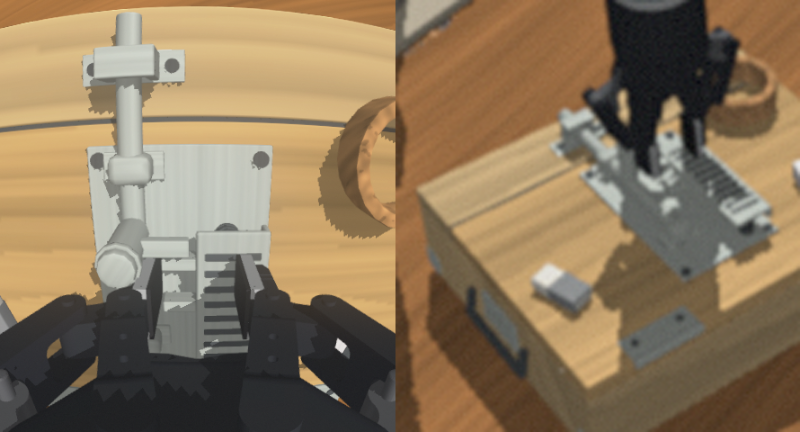

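```bash
python3 - <<'E'
from h import *
c=get_calibration('wrist')
th=np.radians(-18.4); ex=np.array([np.cos(th),np.sin(th)]); ey=np.array([-ex[1],ex[0]]); o=np.array([508.5,-119.6])
M=R.from_euler('xyz',c['attitude']).as_matrix()
def fr(u,v,z):
    x,y=(u-c['cx']),(v-c['cy']); r=np.hypot(x,y);a=r/c['fx']
    d=M@np.array([np.sin(a)*x/r,-np.sin(a)*y/r,-np.cos(a)])
    p=c['xyz']+d*(z-c['xyz'][2])/d[2]; q=p[:2]-o; return p.round(1),(q@ex).round(1),(q@ey).round(1)
L=lambda a,b:(100+a/.899,b/.9)
print('knob',fr(*L(117,267),151)); print('keeper',fr(*L(128,63),119)); print('lug end',fr(*L(193,247),131)); print('pad front',fr(*L(233,233),122))
print('bolt tip', fr(*L(130,14),110), 'rear screws',fr(*L(97,160),96),fr(*L(260,158),96))
E
```

```text
knob (array([ 479.3, -132.8,  151. ]), np.float64(-23.6), np.float64(-21.7))
keeper (array([ 409. , -107.9,  119. ]), np.float64(-98.1), np.float64(-20.3))
lug end (array([ 488.9, -106.7,  131. ]), np.float64(-22.7), np.float64(6.0))
pad front (array([492. , -89.3, 122. ]), np.float64(-25.2), np.float64(23.6))
bolt tip (array([ 385.9, -101.3,  110. ]), np.float64(-122.1), np.float64(-21.3)) rear screws (array([ 444. , -142.2,   96. ]), np.float64(-54.1), np.float64(-41.8)) (array([469.3, -65.2,  96. ]), np.float64(-54.4), np.float64(39.2))
```

Request:
arm_command(rot=[[0,0,0],[0,0,0],[0,0,0]], slide=[[-6,2,-3],[-6,2,-3],[-4,1.3,-3]], gripper=[34,34,34])

```text
clock: 7.28
eef_pos: [506.9, -109.7, 120.9]
tool_rot: [3.049, -0.019, 1.251]
force: [0.1, -1.6, 16.3]
width: 33.7
```

```bash
python3 look.py 6
```

```text
[ 506.9 -109.7  120.9] [ 0.06 -1.64 16.26] [-0.15  0.16  0.4 ]
-4.644852770913414 8.866090553446556
```

View pics/l6.png

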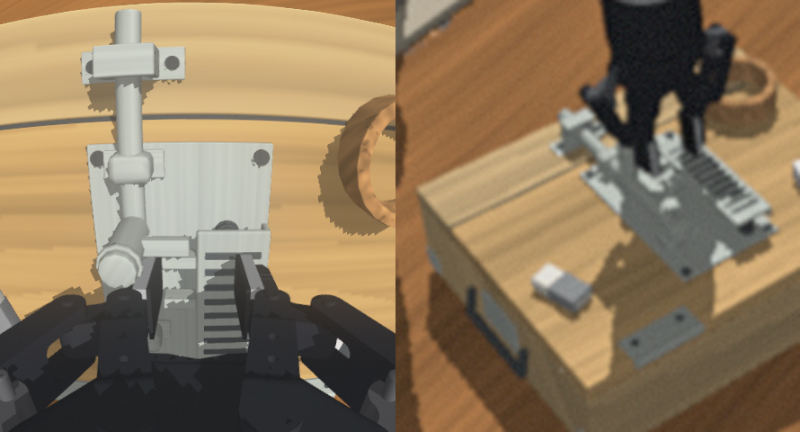

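Request:
arm_command(rot=[[0,0,0],[0,0,0],[0,0,0],[0,0,0]], slide=[[4,-1.3,3],[3,-1,5],[1,-0.3,10],[0,0,15]], gripper=[34,34,34,34])

```text
clock: 7.72
eef_pos: [514.0, -112.2, 154.4]
tool_rot: [3.052, -0.017, 1.252]
force: [0.8, -0.2, 0.1]
width: 33.9
```

Request:
arm_command(rot=[[0,0,0],[0,0,0],[0,0,0],[0,0,0],[0,0,0]], slide=[[0,0,20],[5,0,25],[10,0,25],[10,0,20],[0,0,0]], gripper=[34,34,34,34,34])

```text
clock: 8.13
eef_pos: [539.9, -112.3, 250.0]
tool_rot: [3.051, -0.019, 1.252]
force: [2.1, -0.9, 0.1]
width: 34.1
```

```bash
python3 look.py 7; python3 - <<'E'
from h import *
import pickle
p,d=get_image('scene');cv2.imwrite('pics/scf.png',p[:,:,::-1]);np.save('scene9.npy',d)
p,d=get_image('side');np.save('side9.npy',d)
th=np.radians(-18.4); ex=np.array([np.cos(th),np.sin(th)]); ey=np.array([-ex[1],ex[0]]); o=np.array([508.5,-119.6])
for n in ('scene','side'):
  for k in '09':
    c=pickle.load(open(n+'0.pkl','rb'))
    P=cloud(c,np.load(n+k+'.npy')).reshape(-1,3)
    q=P[:,:2]-o; X=q@ex; Y=q@ey; Z=P[:,2]-95
    m=(X>-20)&(X<78)&(Y>12)&(Y<38)&(Z<60)&(Z>20); print(n,k,'pad z',np.median(Z[m]).round(1),m.sum())
    m=(abs(X)<60)&(Y>-35)&(Y<-12)&(Z<65)&(Z>40); print('knob X',np.median(X[m]).round(1),m.sum())
E
```

```text
[ 539.9 -112.3  250. ] [ 2.11 -0.91  0.12] [ 0.01  0.07 -0.  ]
27.467490558161842 16.853461648967546
scene 0 pad z 35.5 389
knob X 31.6 70
scene 9 pad z 35.3 381
knob X -18.5 68
side 0 pad z 37.4 215
knob X 22.5 47
side 9 pad z 37.3 208
knob X -28.0 47
```

View pics/l7.png

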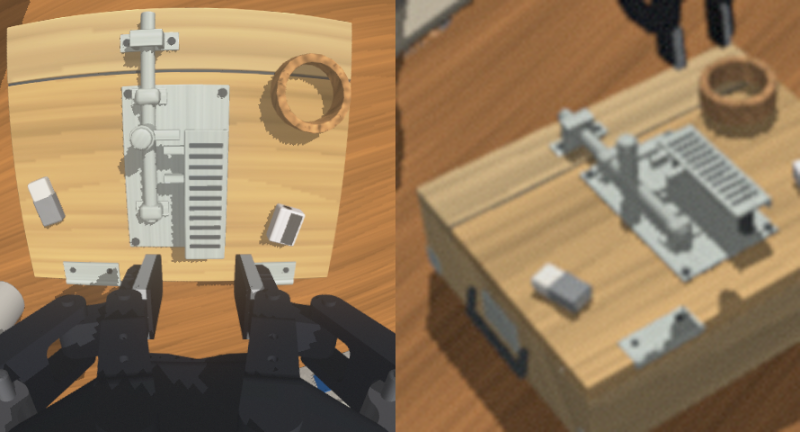

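View pics/scf.png

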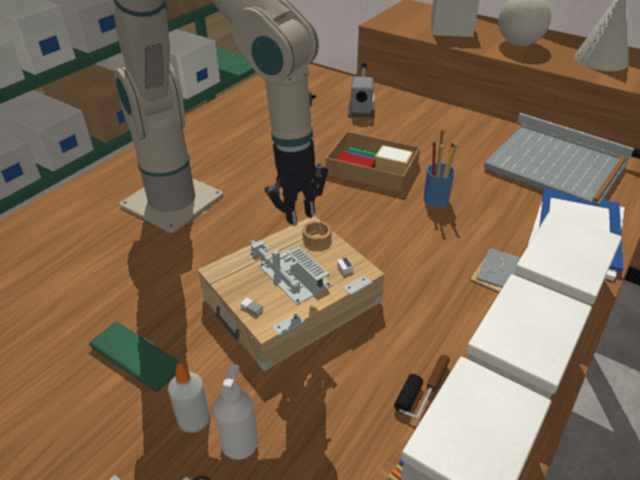

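```bash
python3 -c "
from cell import ctrl
print(ctrl.finish_job())"
```

```text
the job is handed in; nothing more can be done
None
```

The chest is locked and the job was handed in at about 8.4 s. One fingertip held the catch plate on its bottom stop while the other pushed the knob home. I then lifted the hand straight off and clear. No verdict was reported, so these are my own last checks:

- **Bolt:** the knob moved about 50 to 52 mm (two depth cameras and the wrist view), against a 52 mm end stop. The bolt shows through the keeper, with the lug past both teeth.
- **Catch:** its plate is back at its starting height (35.3 mm now, 35.5 mm before, in the scene camera).
- **Chest and other things:** the chest and the things in view look unmoved. That is by eye in the pictures; I did not measure each one.
- **Robot:** it touches nothing, and the last force reading was about 2 N, close to noise.

Some things did not go as planned:

- **Friction on the plate:** it was high, so the moves fell short and the tool drifted about 6 mm sideways and tilted up to 5°.
- **Press force:** it varied a lot, with a peak reading of about 62 N at the wrist (limit 120 N).
- **End stop:** the vertical force read near zero for a moment as the bolt reached it. I pressed again and held with the bolt home before letting go.

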